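Switch the grinding-ball sorter to its other tray

ROBOT

A 6-joint arm with a two-finger parallel gripper is mounted at the origin on the work surface. World frame = base frame: x ahead of the robot, y to its left, z up, the work surface at z = 0. Lengths are in m, angles in rad, forces in N, time in s.
With the tool pointing down it reaches from about 0.3 to 1 m from the base axis. Payload 5.1 kg.
Tool frame: the origin (TCP) lies midway between the tips of the shut fingers; the grasp point (between the pads) lies 19 mm behind it; z points along the fingers, y is the direction in which the jaws open and shut (so a half turn about z gives the same grasp; the last joint's range is limited). The gripper opens to 95 mm and grips with 3 to 60 N. Pads are 20 mm wide; open, the fingers measure 119 mm over their backs; the gripper's body (75 mm by 180 mm) begins 59 mm behind the grasp point.
Start: joints at [-1.4, 0.124, 1.65, -0, 1.367, -0.083], TCP at [0.163, -0.629, 0.215] pointing down, gripper open.
Joint ranges: [-2.61, 2.61], [-1.02, 2.33], [0.03, 2.71], [-1.35, 4.49], [0.32, 2.68], [-2.91, 2.91]. Speed limits (rad/s): [2.57, 2.57, 3.14, 3.14, 3.14, 3.14].

INTERFACE

Orientations are given as a unit quaternion [w, x, y, z].
In Python, from bench import bot gives the robot as it stands. The module is installed in compiled form; this text tells all that it offers.
- The arm moves only by the shell command python3 -m handwheel 'ROWS' [FORCE]. ROWS is JSON, a list of rows, each a list of 3 entries, a list of its own where there are three numbers: the closure, from 0 (fully open) to 1 (shut), then the shift along the tool's x, y, z in m, then the turn, a rotation vector about the tool's x, y, z in rad. In form: [[jaw, [dx, dy, dz], [ax, ay, az]], ...]. A call has 1 to 12 rows; each row shifts and turns the commanded pose from where the row before left it, along the tool's axes as they then stand; what a row does not reach is not made up. A row lasts 1/8 s, in which the tool goes at most 62.5 mm and 10.7 degrees, less where a joint would pass 70% of its speed; a pose out of reach is approached as far as the arm can. A call with a gripper value outside its range is refused whole. The fingers move at their own pace and stop on an object; FORCE is the grip in N (left out, the last holds). Time passes only in rows, so rows that do not move let the fingers close. It gives the time, the measured TCP pose, the force and the opening at its end, in the units of the state.
- bot.observe(): the state, without advancing time (a new reading comes with each control period).
- bot.capture(name): name is "scene" or "top"; returns a dict with "img" (400x640x3 uint8, blue, green, red), "fov_y" (degrees; the focal length in pixels is half the picture's height over the tangent of half this angle, whatever the lens; pixels are square), "cx", "cy" (the principal point, pixels), "R" (3x3) and "t" (3): a world point X has camera coordinates R X + t. Camera axes: x right, y down, z forward; pixel columns grow to the right and rows downward; lengths in m; the calibration is good to about 2 mm. A picture is of the moment at which its call begins. There is no depth.
- bot.finish_job(): hands the job in, once; it reports no verdict.
The state is a dict: "time_s": time; "joint_pos": joint angles; "joint_vel": joint speeds; "joint_efforts": joint torques, N m; "position": TCP position; "eef_rot": TCP orientation; "wrist_force": force on the tool from outside, world axes, zero at the start; "wrist_torque": the same for the moment, N m; "finger_gap": finger opening in m.
Only numpy, scipy, OpenCV 4.12 (cv2) and the standard library are available. Lean on these libraries where they do the work, as an engineer would, in place of code of your own. Each camera call takes 0.05 s, during which the arm holds its last target.

TASK

The white grinding balls must go into the tray that the seesaw gate is not feeding now. With a fingertip, press down the red pad on the gate's raised end so that the gate rocks over and stays tipped the other way; only then push the orange tab of the stop sideways, all the way to the left as the robot sees it (along its ledge), so that all three balls roll over the gate and come to rest in that tray. Lift nothing, do not touch the balls, and leave the jar, the bowl and the brush where they are.

Things in the scene. Friction and masses are not known exactly. Their poses are not given: they have to be found in the camera images.
- sorter: Fixed ball sorter on a brown T-shaped base (620 mm along y). Origin on the bench under the gate's middle; x points away from the robot along the feed trough, y to the robot's left along the gate. The sloping feed trough (40 mm wide inside, walls 28 mm) comes from x = 245 mm down to the gate's middle (x = 34 mm, floor 134 mm high; rises 14 mm per 100 mm).
- left_tray (a point): Middle of the floor of the blue catch tray below the chute at the gate's left end: inside 116 by 116 mm, floor 16 mm high, walls up to 82 mm high.
- right_tray (a point): The same point of the yellow catch tray at the right end.
- gate (a joint): Tilt (rad) of the green seesaw gate, a trough 200 x 72 mm pivoted 75 mm above the sorter's origin, axis along the sorter's x. +0.26 = left end fully down, feeds the blue tray; -0.26 = right end down, feeds the yellow tray. Top-heavy: once past level it falls over by itself to the end stop. Pressing takes under 2 N. Near wall 26 mm above its floor, clear guard 56 mm in the middle 110 mm.
- left_pad (a point): Centre of the top face of the red press pad on the gate's left end, on the robot's side (46 x 46 mm, 6 mm thick, free underneath; its far edge meets the trough's near wall). 59 mm to -x and 83 mm to +y of the gate's middle, 35 mm above the pivot when level. About 130 mm high when raised, 87 mm when down; it shifts 18 mm outwards (away from the middle) as it goes down.
- right_pad (a point): The same point of the red press pad on the gate's right end (83 mm to -y).
- stop (a joint): Slide of the stop (m): 0 = shut (steel plate across the feed trough holds the balls), 0.05 = fully open, pushed to the sorter's +y (robot's left) along its ledge. It stays where it is left; about 2 N to push, end stop at 0.05.
- stop_tab (a point): Centre of the orange upright tab on top of the stop plate: 24 mm along x, 12 mm along y, 46 mm high, 95 mm to +x of the gate's middle line, 212 mm above the bench. Push its right (-y) face towards +y. Axes as the sorter's. The balls, just behind it, reach up to 25 to 40 mm below this point.
- ball1_center (a point): Centre of white ceramic grinding ball 1 of 3 (30 mm diameter, about 50 g), counted from the stop upwards in the feed trough.
- ball2_center (a point): Centre of white ceramic grinding ball 2 of 3 (30 mm diameter, about 50 g), counted from the stop upwards in the feed trough.
- ball3_center (a point): Centre of white ceramic grinding ball 3 of 3 (30 mm diameter, about 50 g), counted from the stop upwards in the feed trough.
- glaze_jar: Bystander: closed blue glaze jar, 72 mm diameter, 100 mm tall, on the bench right of the feed trough. Origin under its middle.
- clay_bowl: Bystander: terracotta bowl, 120 mm diameter, 55 mm tall, on the bench left of the feed trough. Origin under its middle.
- glaze_brush: Bystander: brush lying on the bench between the robot and the sorter. Origin under its middle, x along it.
Not all that is in view belongs to the job. Leave any green or turquoise look-alike of the part that bears ball3_center alone.

How it is judged:
On the way, in this order (a step that is already met when the one before it is completed fails the run):
1. the gate is rocked over to its other side while the stop is still shut (distance of left_pad from where it was at the start of the episode above 0.03 m and (value of joint gate above 0.23 rad or value of joint gate below -0.23 rad) and value of joint stop below 0.012 m), for 0.2 s.
2. the stop is pushed fully open (distance of left_pad from where it was at the start of the episode above 0.03 m and (value of joint gate above 0.23 rad or value of joint gate below -0.23 rad) and value of joint stop above 0.044 m), for 0.1 s.
At the end, for the whole second after the job is handed in: The gate rests tipped to the side opposite to its start (within 0.03 rad of the end stop), the stop is open to within 6 mm, and all three balls lie at rest (under 0.05 m/s) in the tray on the gate's new low side (all of step 2 and ((value of joint gate above 0.23 rad and y of ball1_center in the frame of sorter between 0.186 and 0.306 m and height (world z) of each of ball1_center, ball2_center, ball3_center below 0.07 m and x of ball1_center in the frame of sorter between -0.06 and 0.06 m and y of ball2_center in the frame of sorter between 0.186 and 0.306 m and x of ball2_center in the frame of sorter between -0.06 and 0.06 m and y of ball3_center in the frame of sorter between 0.186 and 0.306 m and x of ball3_center in the frame of sorter between -0.06 and 0.06 m) or (value of joint gate below -0.23 rad and y of ball1_center in the frame of sorter between -0.306 and -0.186 m and height (world z) of each of ball1_center, ball2_center, ball3_center below 0.07 m and x of ball1_center in the frame of sorter between -0.06 and 0.06 m and y of ball2_center in the frame of sorter between -0.306 and -0.186 m and x of ball2_center in the frame of sorter between -0.06 and 0.06 m and y of ball3_center in the frame of sorter between -0.306 and -0.186 m and x of ball3_center in the frame of sorter between -0.06 and 0.06 m)) and linear speed of each of ball1, ball2, ball3 below 0.05 m/s); the robot touches nothing.
It fails at once if a ball is touched by the robot (contact force between any of the fingers, the arm and ball1 above 0.3 N or contact force between any of the fingers, the arm and ball2 above 0.3 N or contact force between any of the fingers, the arm and ball3 above 0.3 N).
It fails at once if a bystander is moved by more than 15 mm or tipped (distance of any of glaze_jar, clay_bowl, glaze_brush from where it was at the start of the episode above 0.015 m or angle between any of glaze_jar, clay_bowl's own z axis and vertical above 0.3 rad).
It also fails if it takes over 45 s, if anything falls off the work surface, if the arm or the gripper's body presses on something with over 40 N, if the wrist force passes 120 N, or if a joint passes its speed limit or range.

## Working session

There is one attempt and no reset: what is moved stays moved. The work goes in short steps, Python scripts to look and compute and a shell command to move; the robot and the scene stay as the last step left them, time stands still between calls to the robot, and variables do not carry over. Pictures are saved under pics/ and viewed, and the job is handed in when it is done.

```bash
mkdir -p pics && python3 - <<'E'
from bench import bot
import cv2, numpy as np
s=bot.observe()
print({k:np.round(v,3).tolist() for k,v in s.items()})
for n in ("scene","top"):
    c=bot.capture(n); cv2.imwrite(f"pics/{n}0.png",c["img"])
    print(n,c["fov_y"],c["cx"],c["cy"],np.round(c["R"],4).tolist(),np.round(c["t"],4).tolist())
E
```

```text
{'time_s': 0.0, 'joint_pos': [-1.4, 0.124, 1.652, -0.0, 1.367, -0.083], 'joint_vel': [0.001, 0.001, -0.001, -0.001, 0.002, 0.0], 'joint_efforts': [0.002, -41.76, -35.993, 0.078, 0.049, -0.0], 'position': [0.163, -0.629, 0.213], 'eef_rot': [-0.001, 0.992, 0.127, -0.0], 'wrist_force': [-0.462, 0.563, 0.04], 'wrist_torque': [-0.013, -0.043, 0.019], 'finger_gap': 0.095}
scene 57.49080763115179 318.7122951907411 200.01348613497177 [[-0.3983, 0.9171, 0.0163], [0.7143, 0.3213, -0.6217], [-0.5754, -0.236, -0.7831]] [0.2093, -0.3761, 1.1927]
top 47.5265478452685 314.1538488368104 196.65000323255663 [[-0.0095, -0.9995, 0.0296], [-0.9939, 0.0062, -0.1098], [0.1096, -0.0305, -0.9935]] [0.0205, 0.6203, 1.1358]
```

View pics/scene0.png

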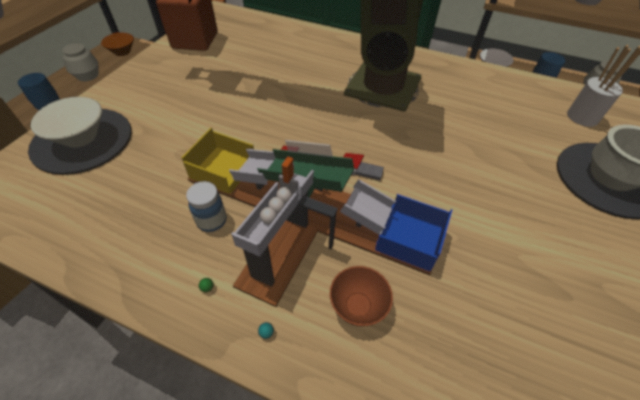

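View pics/top0.png

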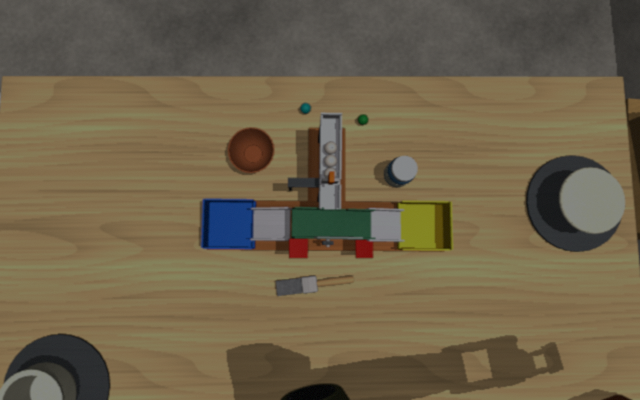

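The scene camera looks from the far side. The pads are at about (298,248) and (364,248) in the top view, and the orange tab is at (331,177). The look-alike balls are turquoise (306,108) and green (363,119), both on the bench. Next I triangulate the red pads, the tab and the tray walls.

```bash
cat > h.py <<'E'
import cv2, numpy as np
from bench import bot
def cap(n):
    c=bot.capture(n); c["f"]=200/np.tan(np.radians(c["fov_y"]/2)); c["R"]=np.array(c["R"]); c["t"]=np.array(c["t"]); return c
def ray(c,uv):
    d=np.array([(uv[0]-c["cx"])/c["f"],(uv[1]-c["cy"])/c["f"],1.]); d=c["R"].T@d
    return -c["R"].T@c["t"], d/np.linalg.norm(d)
def plane(c,uv,z):
    o,d=ray(c,uv); return o+d*(z-o[2])/d[2]
def tri(c1,p1,c2,p2):
    o1,d1=ray(c1,p1);o2,d2=ray(c2,p2)
    s=np.linalg.lstsq(np.c_[d1,-d2],o2-o1,rcond=None)[0]
    a=o1+s[0]*d1;b=o2+s[1]*d2
    return (a+b)/2,np.linalg.norm(a-b)
def proj(c,X):
    p=c["R"]@np.array(X)+c["t"]; return np.array([c["cx"]+c["f"]*p[0]/p[2],c["cy"]+c["f"]*p[1]/p[2]])
def blobs(img,lo,hi,amin=8):
    h=cv2.cvtColor(img,cv2.COLOR_BGR2HSV); m=cv2.inRange(h,lo,hi)
    n,l,st,ce=cv2.connectedComponentsWithStats(m)
    return [(st[i].tolist(),np.round(ce[i],1).tolist()) for i in range(1,n) if st[i][4]>=amin]
E
python3 - <<'E'
from h import *
S,T=cap("scene"),cap("top")
for n,c in(("S",S),("T",T)):
    print(n,"red",blobs(c["img"],(0,200,100),(4,255,255)), blobs(c["img"],(175,200,100),(180,255,255)))
    print(n,"or",blobs(c["img"],(5,200,130),(13,255,255)))
    print(n,"yel",blobs(c["img"],(22,150,60),(32,255,255),100),"blue",blobs(c["img"],(108,150,50),(125,255,255),100))
a=cv2.resize(S["img"][120:280,170:460],None,fx=2.7,fy=2.7,interpolation=3);cv2.imwrite("pics/sc1.png",a)
a=cv2.resize(T["img"][100:300,195:460],None,fx=3,fy=3,interpolation=3);cv2.imwrite("pics/tc1.png",a)
E
```

```text
S red [([346, 154, 16, 13, 72], [355.4, 158.7])] []
S or [([284, 158, 7, 8, 37], [287.1, 161.4])]
S yel [([182, 129, 71, 64, 2542], [215.6, 158.8])] blue [([378, 205, 72, 57, 2270], [411.5, 235.0])]
T red [([289, 239, 19, 18, 319], [298.2, 247.4]), ([356, 240, 17, 17, 265], [363.5, 248.3])] []
T or []
T yel [([398, 201, 55, 50, 2251], [423.5, 225.6])] blue [([202, 199, 54, 50, 2324], [228.2, 223.7])]
```

View pics/sc1.png

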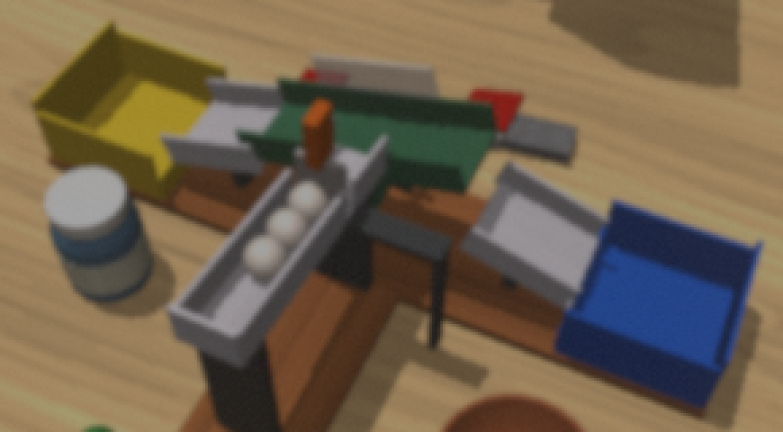

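View pics/tc1.png

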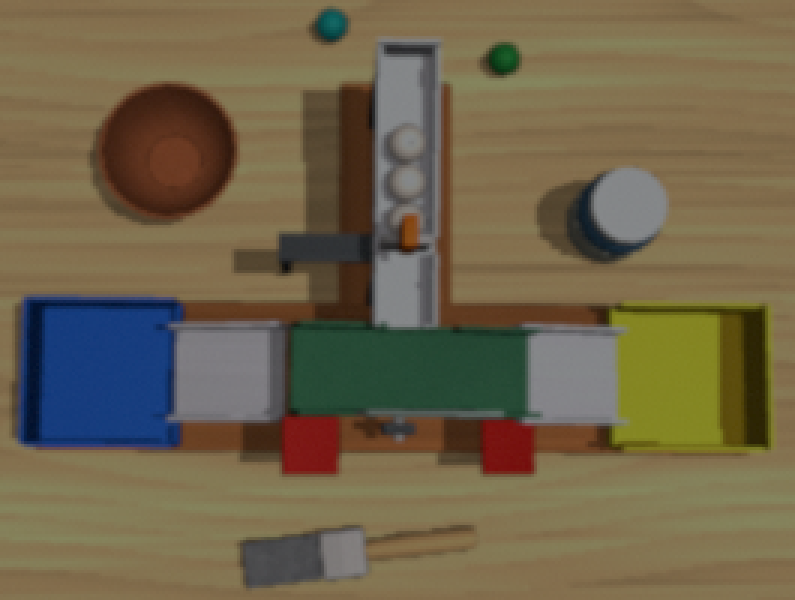

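The gate's left end (blue side) is up and its right end feeds yellow, so left_pad at top-view (298,247) is the one to press. The only orange upright piece is the tab at top (331,177) / scene (287,161). The brush ferrule and the red jar-stand are not it. Checking numerically.

```bash
python3 - <<'E'
from h import *
S,T=cap("scene"),cap("top")
for z in(.087,.13):
    print(z,"L",plane(T,(298.2,247.9),z).round(3),"R",plane(T,(364,248.3),z).round(3))
    for p in((298.2,247.9),(364,248.3)): print("  size px46mm",.046*T["f"]/(T["R"]@plane(T,p,z)+T["t"])[2])
# tray rims outer
for n,x0,x1,y0,y1 in(("blue",202,256,199,249),("yel",398,452,201,251)):
    print(n,[plane(T,p,.082).round(3).tolist() for p in((x0,y0),(x1,y0),(x0,y1),(x1,y1))])
h=cv2.cvtColor(T["img"],cv2.COLOR_BGR2HSV); m=cv2.inRange(h,(3,150,120),(18,255,255))[165:190,320:342]
ys,xs=np.nonzero(m);print(xs.min()+320,xs.max()+320,ys.min()+165,ys.max()+165,len(xs)) 
h=cv2.cvtColor(S["img"],cv2.COLOR_BGR2HSV); m2=cv2.inRange(h,(3,170,80),(14,255,255))[150:190,278:300]
ys2,xs2=np.nonzero(m2);print(xs2.min()+278,xs2.max()+278,ys2.min()+150,ys2.max()+150,len(xs2))
sc=(xs2.mean()+278,ys2.mean()+150);tc=(xs.mean()+320,ys.mean()+165)
print(sc,tc,"tab",tri(S,sc,T,tc))
print("tabplane",plane(T,tc,.212), plane(T,(xs.mean()+320,ys.min()+165+3),.235))
# Left pad corners via scene
print("Lpad tri",tri(S,(355,158.7),T,(298.2,244)))
# trough far end in top
a=cv2.resize(np.hstack([S["img"][150:190,260:320],T["img"][155:195,300:360]]),None,fx=6,fy=6,interpolation=3);cv2.imwrite("pics/tab.png",a)
E
```

```text
0.087 L [0.49  0.057 0.087] R [ 0.487 -0.103  0.087]
  size px46mm 18.97327755422705
  size px46mm 18.894334700463066
0.13 L [0.49  0.057 0.13 ] R [ 0.487 -0.097  0.13 ]
  size px46mm 19.73864953134165
  size px46mm 19.656522164628246
blue [[0.611, 0.292, 0.082], [0.61, 0.16, 0.082], [0.489, 0.29, 0.082], [0.488, 0.16, 0.082]]
yel [[0.603, -0.191, 0.082], [0.602, -0.326, 0.082], [0.48, -0.187, 0.082], [0.479, -0.321, 0.082]]
330 333 172 181 38
283 292 157 168 79
(np.float64(287.2658227848101), np.float64(162.18987341772151)) (np.float64(331.5), np.float64(176.26315789473685)) tab (array([ 0.64196614, -0.01514942,  0.23263961]), np.float64(0.0017936331624281135))
tabplane [ 0.64553665 -0.01742074  0.212     ] [ 0.64469007 -0.01585341  0.235     ]
Lpad tri (array([0.49723685, 0.06294582, 0.14236486]), np.float64(0.012750026100062444))
```

View pics/tab.png

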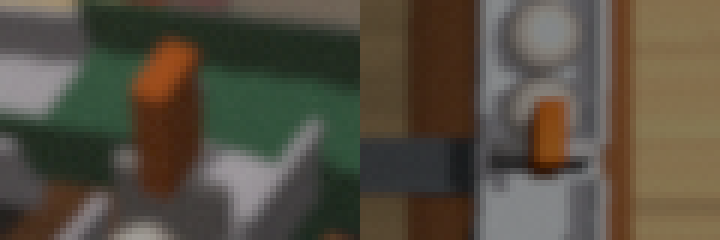

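Everything agrees:
- Sorter origin is about (0.545, -0.015), yaw about -0.018.
- The left pad fits the raised prediction (0.487, 0.055, 0.130), and the right pad fits the lowered one.
- The tab triangulates to (0.642, -0.015) with its top at 0.233–0.235.

Now I square the tool up, shut the fingers and travel over.

```bash
python3 -m handwheel '[[1,[0,0,-0.02],[0,0,0.136]],[1,[0,0,0],[0,0,0.136]],[1,[0.022,-0.05,0],[0,0,0]],[1,[0.022,-0.05,0],[0,0,0]],[1,[0.022,-0.05,0],[0,0,0]],[1,[0.022,-0.05,0],[0,0,0]],[1,[0.022,-0.05,0],[0,0,0]],[1,[0.022,-0.05,0],[0,0,0]],[1,[0.022,-0.05,0],[0,0,0]],[1,[0.022,-0.05,0],[0,0,0]],[1,[0.022,-0.05,0],[0,0,0]]]'
```

```text
time_s: 1.68
position: [0.3697, -0.1812, 0.2349]
eef_rot: [0.0, 1.0, -0.009, 0.001]
wrist_force: [0.5, 0.2, -0.2]
finger_gap: 0.0005
```

```bash
python3 -m handwheel '[[1,[0.021,-0.049,0],[0,0,0]],[1,[0.021,-0.049,0],[0,0,0]],[1,[0.021,-0.049,0],[0,0,0]],[1,[0.021,-0.049,0],[0,0,0]],[1,[0.021,-0.049,0],[0,0,0]],[1,[0,0,0.03],[0,0,0]],[1,[0,0,0.03],[0,0,0]],[1,[0,0,0],[0,0,0]]]'
python3 - <<'E'
from h import *
S,T=cap("scene"),cap("top")
print(proj(T,bot.observe()["position"]).round(1))
a=cv2.resize(S["img"][110:230,200:420],None,fx=3,fy=3,interpolation=3);cv2.imwrite("pics/s2.png",a)
E
```

```text
time_s: 2.68
position: [0.4768, 0.0604, 0.1719]
eef_rot: [0.0, 1.0, -0.009, -0.003]
wrist_force: [0.1, 0.5, -0.4]
finger_gap: 0.0005
[296.7 252.9]
```

View pics/s2.png

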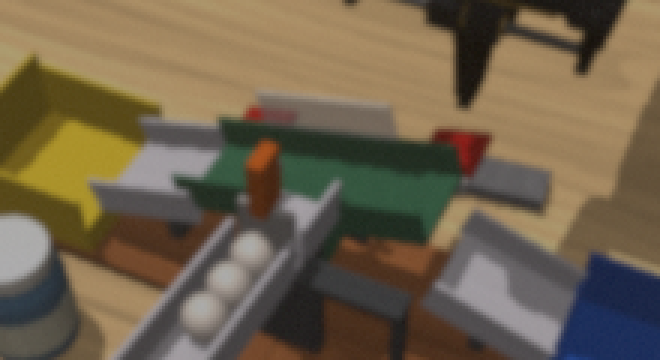

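The shut fingertip (crop ~465,105) hangs above the left pad (crop ~462,150). Pressing down.

```bash
python3 -m handwheel '[[1,[0,0,0.02],[0,0,0]],[1,[0,0,0.015],[0,0,0]],[1,[0,0,0.01],[0,0,0]],[1,[0,0,0.01],[0,0,0]],[1,[0,0,0.01],[0,0,0]],[1,[0,0,0.006],[0,0,0]],[1,[0,0,0],[0,0,0]],[1,[0,0,0],[0,0,0]]]'
python3 - <<'E'
from h import *
S,T=cap("scene"),cap("top")
print(bot.observe()["wrist_force"])
a=cv2.resize(S["img"][110:230,200:420],None,fx=3,fy=3,interpolation=3);cv2.imwrite("pics/s3.png",a)
E
```

```text
time_s: 3.78
position: [0.479, 0.0602, 0.1039]
eef_rot: [0.0, 1.0, -0.009, 0.0]
wrist_force: [0.7, 0.3, 0.9]
finger_gap: 0.0002
[ 0.99669666 -0.41859668  0.00698092]
```

View pics/s3.png

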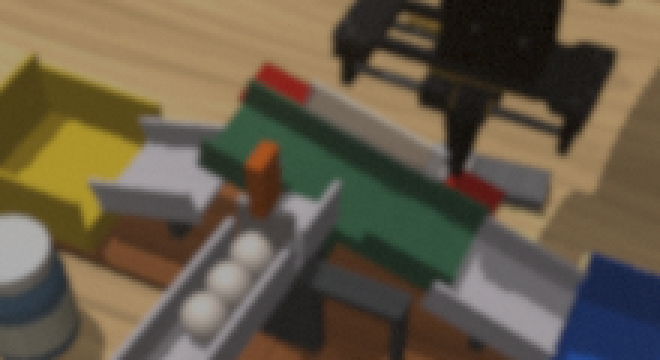

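The gate has rocked over: left end low into the blue chute, right pad up at crop (285,80), stop still shut. Retreating up and over to the tab's right side.

```bash
python3 -m handwheel '[[1,[0,0,-0.04],[0,0,0]],[1,[0,0,-0.04],[0,0,0]],[1,[0,0,-0.04],[0,0,0]],[1,[0,0,-0.04],[0,0,0]],[1,[0.02,0.033,0],[0,0,0]],[1,[0.04,0.033,0],[0,0,0]],[1,[0.04,0.033,0],[0,0,0]],[1,[0.04,0.033,0],[0,0,0]],[1,[0.019,0.0,0],[0,0,0]],[1,[0,0,0],[0,0,0]]]'
python3 - <<'E'
from h import *
S,T=cap("scene"),cap("top")
h=cv2.cvtColor(T["img"],cv2.COLOR_BGR2HSV)
print(proj(S,bot.observe()["position"]).round(1))
print("red",blobs(T["img"],(0,200,90),(4,255,255)))
a=cv2.resize(S["img"][110:230,200:420],None,fx=3,fy=3,interpolation=3);cv2.imwrite("pics/s4.png",a)
a=cv2.resize(T["img"][100:270,230:430],None,fx=3,fy=3,interpolation=3);cv2.imwrite("pics/t4.png",a)
E
```

```text
time_s: 5.12
position: [0.636, -0.0752, 0.2632]
eef_rot: [-0.0, 1.0, -0.009, -0.0]
wrist_force: [-0.3, 0.2, 0.3]
finger_gap: 0.0005
[257.3 137. ]
red [([295, 240, 6, 17, 67], [298.0, 248.5])]
```

View pics/s4.png

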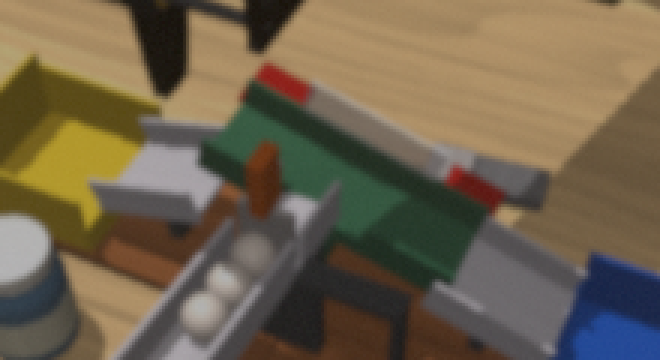

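View pics/t4.png

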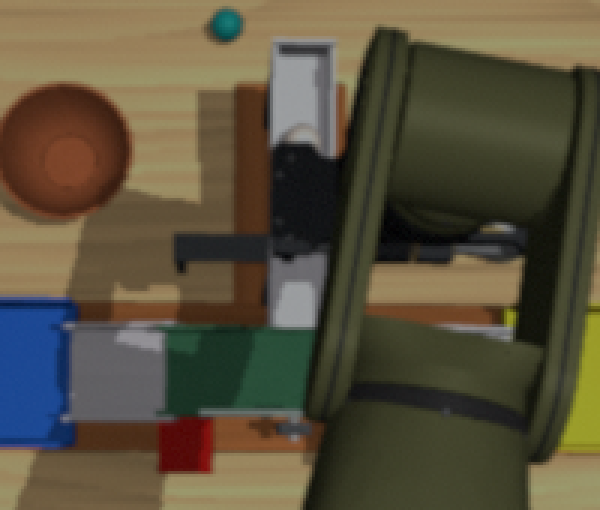

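Gate still tipped left, stop shut. Before descending I check how high the gripper's outer knuckle hangs (s3 pixels ~(388,160) and (315,137)), since it passes above the tab.

```bash
python3 - <<'E'
from h import *
S=cap("scene")
for uv in((388,160),(315,137),(352.7,168)):
    o,d=ray(S,uv)
    for x in(.479,.50): print(uv,(o+d*(x-o[0])/d[0]).round(3))
for uv in((258,140),(287,127)):
    o,d=ray(S,uv)
    for x in(.636,.655): print(uv,(o+d*(x-o[0])/d[0]).round(3))
E
```

```text
(388, 160) [0.479 0.136 0.151]
(388, 160) [0.5   0.139 0.172]
(315, 137) [ 0.479 -0.032  0.153]
(315, 137) [ 0.5   -0.023  0.173]
(352.7, 168) [0.479 0.062 0.095]
(352.7, 168) [0.5   0.068 0.117]
(258, 140) [ 0.636 -0.073  0.258]
(258, 140) [ 0.655 -0.06   0.279]
(287, 127) [ 0.636 -0.013  0.309]
(287, 127) [ 0.655 -0.003  0.327]
```

The knuckles sit about 50 mm above the tip, so with the tip at 0.212 they clear the tab top by over 20 mm. Descend and push.

```bash
python3 -m handwheel '[[1,[0,0,0.02],[0,0,0]],[1,[0,0,0.02],[0,0,0]],[1,[0,0,0.011],[0,0,0]],[1,[0,-0.015,0],[0,0,0]],[1,[0,-0.015,0],[0,0,0]],[1,[0,-0.01,0],[0,0,0]],[1,[0,-0.01,0],[0,0,0]],[1,[0,-0.01,0],[0,0,0]]]'
```

```text
time_s: 6.28
position: [0.6369, -0.0143, 0.2135]
eef_rot: [0.0, 1.0, -0.009, 0.001]
wrist_force: [0.4, -0.9, 1.5]
finger_gap: -0.0001
```

```bash
python3 -m handwheel '[[1,[0,-0.01,0],[0,0,0]],[1,[0,-0.01,0],[0,0,0]],[1,[0,-0.007,0],[0,0,0]],[1,[0,0,0],[0,0,0]]]'
python3 - <<'E'
from h import *
S=cap("scene")
a=cv2.resize(S["img"][110:260,200:460],None,fx=3,fy=3,interpolation=3);cv2.imwrite("pics/s5.png",a)
E
```

```text
time_s: 6.78
position: [0.6367, 0.0131, 0.2123]
eef_rot: [-0.0, 1.0, -0.009, -0.0]
wrist_force: [-0.3, -0.9, -0.3]
finger_gap: 0.0007
```

View pics/s5.png

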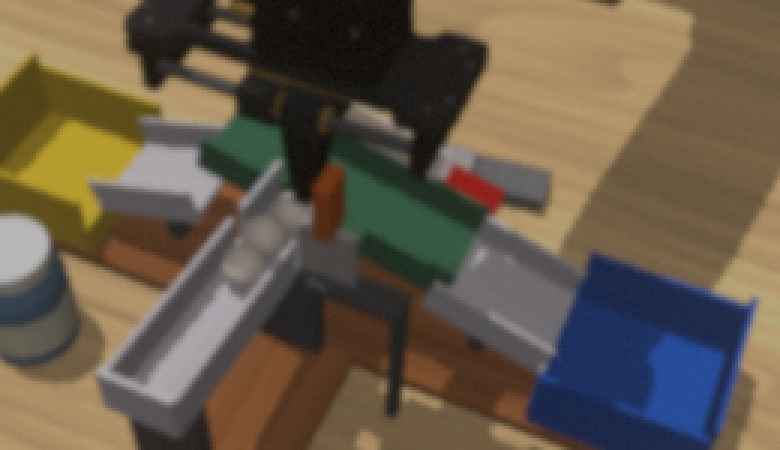

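The tab has moved left, and the balls are starting to roll out beneath the tip (tops ≤0.187, tip 0.212). Push on to the end stop, watching force.

```bash
python3 -m handwheel '[[1,[0,-0.004,0],[0,0,0]],[1,[0,-0.003,0],[0,0,0]],[1,[0,0,0],[0,0,0]]]'
python3 - <<'E'
from h import *
print(bot.observe()["wrist_force"].round(1) if hasattr(bot.observe()["wrist_force"],"round") else bot.observe()["wrist_force"])
S=cap("scene")
a=cv2.resize(S["img"][110:260,200:460],None,fx=3,fy=3,interpolation=3);cv2.imwrite("pics/s6.png",a)
h=cv2.cvtColor(S["img"],cv2.COLOR_BGR2HSV); m2=cv2.inRange(h,(3,170,80),(14,255,255))[150:200,290:325]
ys2,xs2=np.nonzero(m2);print(xs2.min()+290,xs2.max()+290,ys2.min()+150,ys2.max()+150,len(xs2))
for s in(0,.045,.05): print(s,proj(S,[.641+.018*s,-.0165+s,.212]).round(1))
E
```

```text
time_s: 7.2
position: [0.6368, 0.0188, 0.2122]
eef_rot: [0.001, 1.0, -0.009, -0.0]
wrist_force: [-0.5, -3.8, -1.8]
finger_gap: 0.0007
[-0.5 -3.8 -1.8]
307 316 166 190 127
0 [286.9 169.6]
0.045 [309.3 177.5]
0.05 [311.9 178.4]
```

View pics/s6.png

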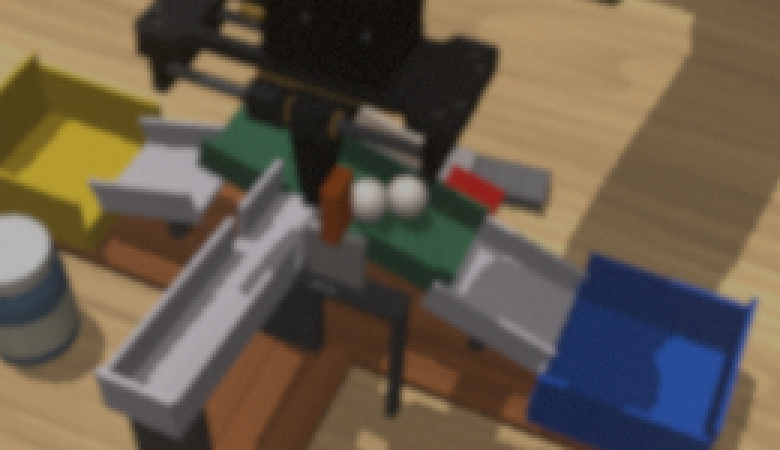

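Tab centre is at (311.5,178), which matches 0.05 m. Force has risen to 3.8 N, and the balls are rolling left on the gate. One small confirming push to the end stop, then back off and up.

```bash
python3 -m handwheel '[[1,[0,-0.002,0],[0,0,0]],[1,[0,0,0],[0,0,0]]]'; python3 -m handwheel '[[1,[0,0.015,0],[0,0,0]],[1,[0,0.02,0],[0,0,0]],[1,[0,0,-0.04],[0,0,0]],[1,[0,0,-0.04],[0,0,0]],[1,[-0.04,0.03,-0.03],[0,0,0]],[1,[-0.04,0.04,0],[0,0,0]],[1,[-0.04,0.04,0],[0,0,0]],[1,[-0.04,0.04,0],[0,0,0]],[1,[-0.04,0.04,0],[0,0,0]],[1,[0,0,0],[0,0,0]]]'
python3 - <<'E'
from h import *
S,T=cap("scene"),cap("top")
a=cv2.resize(S["img"][110:280,180:460],None,fx=2.8,fy=2.8,interpolation=3);cv2.imwrite("pics/s7.png",a)
a=cv2.resize(T["img"][80:300,195:460],None,fx=2.7,fy=2.7,interpolation=3);cv2.imwrite("pics/t7.png",a)
E
```

```text
time_s: 7.5
position: [0.6368, 0.019, 0.2123]
eef_rot: [0.002, 1.0, -0.009, -0.001]
wrist_force: [-0.0, -8.5, -2.0]
finger_gap: 0.0009
time_s: 8.75
position: [0.431, -0.2025, 0.3234]
eef_rot: [0.0, 1.0, -0.012, 0.001]
wrist_force: [0.8, -0.2, -0.2]
finger_gap: 0.0005
```

View pics/s7.png

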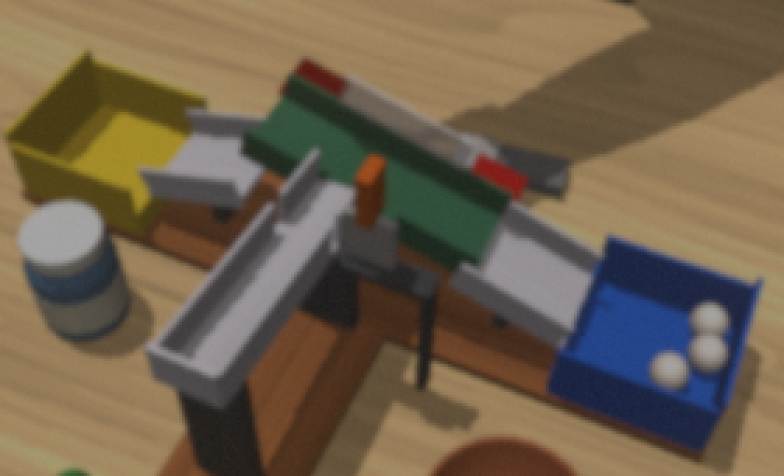

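View pics/t7.png

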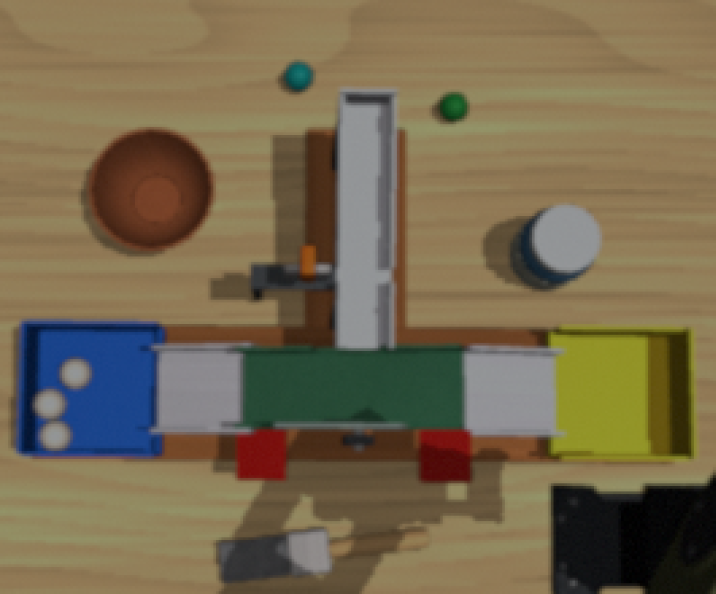

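All three balls are in the blue tray: top crop (75,374), (49,404) and (55,436). The gate is tipped left, the stop is open, and the bystanders are where they were. I wait for the balls to settle and check that they are still before handing in.

```bash
python3 -m handwheel '[[1,[0,0,0],[0,0,0]],[1,[0,0,0],[0,0,0]],[1,[0,0,0],[0,0,0]],[1,[0,0,0],[0,0,0]],[1,[0,0,0],[0,0,0]],[1,[0,0,0],[0,0,0]],[1,[0,0,0],[0,0,0]],[1,[0,0,0],[0,0,0]],[1,[0,0,0],[0,0,0]],[1,[0,0,0],[0,0,0]],[1,[0,0,0],[0,0,0]],[1,[0,0,0],[0,0,0]]]' >/dev/null
cat > chk.py <<'E'
from h import *
T=cap("top"); h=cv2.cvtColor(T["img"][195:255,200:258],cv2.COLOR_BGR2HSV)
m=cv2.inRange(h,(0,0,90),(180,110,255)); n,l,st,ce=cv2.connectedComponentsWithStats(m)
a=-.018
for i in range(1,n):
    if st[i][4]>20:
        p=plane(T,ce[i]+[200,195],.031)[:2]-[.545,-.015]
        print(st[i][4],ce[i].round(1)+[200,195],(np.array([[np.cos(a),np.sin(a)],[-np.sin(a),np.cos(a)]])@p).round(3))
print(bot.observe()["time_s"])
E
python3 chk.py; python3 -m handwheel '[[1,[0,0,0],[0,0,0]],[1,[0,0,0],[0,0,0]],[1,[0,0,0],[0,0,0]],[1,[0,0,0],[0,0,0]]]' >/dev/null; python3 chk.py
```

```text
323 [222.9 201.6] [0.06  0.266]
183 [254.7 223.7] [0.004 0.183]
114 [222.5 217.7] [0.018 0.265]
226 [214.2 235.2] [-0.026  0.285]
341 [226.4 251.4] [-0.067  0.253]
10.4
323 [223.  201.4] [0.06  0.265]
183 [254.7 223.7] [0.004 0.183]
114 [222.5 217.7] [0.018 0.265]
226 [214.2 235.2] [-0.026  0.285]
341 [226.3 251.4] [-0.067  0.253]
10.95
```

The single ball and the touching pair (blobs at (222.5,217.7) and (214.2,235.2)) have not moved over 0.5 s. They are inside the tray limits. The other blobs are bench and chute.

```bash
python3 -c "
from bench import bot
print(bot.finish_job())"
```

```text
the job is handed in; nothing more can be done
None
```

I handed the job in at about 11 s of the 45 s allowed, with all three balls at rest in the blue (left) tray. No verdict is reported, so success rests on my own checks below.

**What I did:** The gate was feeding the yellow (right) tray. I pressed the raised left pad with the shut fingertip until the gate rocked over. With the stop still shut, I then pushed the orange tab left to its end stop; the wrist force rose to 8.5 N and the tab stopped moving. I backed off clear of everything.

**Last checks:**
- **Gate:** it looks fully tipped to the left in both final pictures; I did not measure its angle.
- **Stop:** just before I backed off, the tab sat where 0.05 m (fully open) puts it, and it still looked open in the later pictures.
- **Balls:** they did not move between two pictures 0.5 s apart. In the sorter's frame one is at (0.018, 0.265) m. The other two touch and showed as one patch centred at (-0.026, 0.285) m, so I placed that pair only by its centre. They look clearly inside the tray walls in the picture.
- **Bystanders:** the jar, bowl and brush look unmoved; I judged this by eye.

No check failed. One early triangulation of the left pad was poor: its two rays missed each other by 13 mm. I used the top-view ray at the pad's known height instead, which agreed with the given geometry to about 3 mm.

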